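# Cover the grit pot, then present the labelled lapping plate

### The job

Set the loose wooden lid on the open grit pot so that it sits fully seated and level, and let go of it, so that no coarse grit reaches the glass. Only then find the glass lapping plate with the notched corner (the notch marks its frosted, labelled end), draw it up out of the slotted block with the fingers on the clear part, off the frosted end, and present it: held still about 25 cm above the bench, leaned over to about 45 degrees so that the labelled face is the one looking up. Finish while still holding it so; leave the unnotched plate in its slot and everything else where it stands.

Things in the scene. Friction and masses are not known exactly. Their poses are not given: they have to be found in the camera images.
- lid: Turned wooden lid lying knob up on the bench, on either side of the pot, about 90 g. Origin: centre of its underside, z up. From there upward: a spigot of diameter 65, tapering to 59 at its foot, 9 high; a flange of diameter 88 (z 9 to 16); a straight round knob of diameter 24 to grip (z 16 to 50).
- lid_seat (a point): Centre of the underside of the lid's flange, 9 above the lid's origin: it meets the pot's rim when the lid is seated.
- pot: Loose open round stoneware pot, outer diameter 80, inner diameter 72, 56 high, about 450 g. Origin: centre of its underside, z up.
- pot_rim (a point): Centre of the pot's mouth at rim height, 56 above its underside; z up. The lid's spigot drops in with about 3 of play all round.
- rack: Fixed wooden block, 160 (x) x 130 (y) x 36 high, turned any way round. Origin: centre of its underside. Two slots, open at the top and both ends, run along its x at y = +35 and -35; each is 13 wide with its floor 16 above the bench, and holds one glass plate on edge.
- plate: Notched glass lapping plate, 150 x 10 x 64, 190 to 300 g, on its long edge in either slot, 44 of it above the block. Origin: middle of the lower edge; z up to the upper edge (64), x lengthwise to the frosted end, y out of the labelled face. Clear from x = -75 to +35, frosted white from +35 to +75 with a square notch 13 x 13 in the upper end corner. Gripped across its 10 thickness from above.
- plate_mid (a point): Middle of the notched plate (32 above its origin along its z), same axes. The clear glass about here is where to grip; 60 is free on the side of the other plate.
- plate_label (a point): Middle of the frosted end on the labelled (+y) face: 55 along x, 5 along y, 32 along z from the plate's origin. A paper label with pencil lines is on this face only: facing it with the notch at the top, the notch is at the upper left.
- spare: Plain glass plate of the same size, 150 x 10 x 64, with no notch, frosted end or label, in the other slot. To be left there. Origin: centre of its lower edge, x lengthwise, z up.
- chisel: Bystander: wood-handled bevel chisel, 243 long, lying along its x between the rack and the lid or pot, 27 high (origin at the underside).
- mallet: Bystander: dead-blow mallet, 320 long overall, lying along its y on the far left of the working area, head 49 high (origin at the underside).
- oil: Bystander: standing amber bottle, diameter 52, 130 high (origin at the underside).
- screwjar: Bystander: standing grey jar with a steel cap, diameter 64, 75 high (origin at the underside).
- stone: Bystander: two-layer sharpening stone, 55 x 180 x 26 high, long along its y (origin at the underside).
- driver: Bystander: screwdriver, 220 long along its x, low, on the far right of the working area (origin at the underside).
- spokeshave: Bystander: metal spokeshave, 251 long along its y, 28 high, at the far side (origin at the underside).

How it is judged:
By the outcome, as a careful person would: the job done as asked, in the order asked, and still so for the second after the job is handed in, while the arm keeps its last pose, push and grip.
It also fails if it takes over 51 s, if anything falls off the work surface, if the arm or the gripper's body presses on something with over 40 N, if the wrist force passes 120 N, or if a joint passes its speed limit or range.

### The arm

A 7-joint arm with a two-finger parallel gripper is mounted at the origin on the work surface. World frame = base frame: x ahead of the robot, y to its left, z up, the work surface at z = 0. Lengths are in m, angles in rad, forces in N, time in s.
With the tool pointing down it reaches from about 0.4 to 0.85 m from the base axis. Payload 4.5 kg.
Tool frame: the origin (TCP) lies between the finger pads; the fingertips stand 19 mm ahead of it and the grasp point (between the pads) is the TCP (r.nose_length is the distance from the TCP to the fingertips, in m); z points along the fingers, x is the direction in which the jaws open and shut, and the axes are right-handed (so a half turn about z gives the same grasp; the last joint's range is limited). The gripper opens to 88 mm and grips with 3 to 60 N. Pads are 18 mm wide; open, the fingers measure 123 mm over their backs; the gripper's body (75 mm by 187 mm) begins 45 mm behind the grasp point.
Start: joints at [-1.224, 0.689, -0.195, 1.565, 0.157, 0.902, -0.215], TCP at [0.192, 0.595, 0.258] pointing down, gripper open.
Joint ranges: [-3.01, 3.01], [-0.46, 2.08], [-1.47, 1.51], [0.13, 2.56], [-1, 4.14], [0.04, 2.09], [-2.66, 2.66]. Speed limits (rad/s): [2.57, 2.57, 3.14, 3.14, 3.14, 3.14, 3.14].

### API

Orientations are given as a unit quaternion [x, y, z, w].
In Python, from plant import get_state, vision, r gives the robot as it stands.
- The arm moves only by the tool play_rows, never from a script. Its argument "deltas" is a list that holds one entry, the list of rows, each a list of 7 numbers: the gripper command: -1 is fully open, 1 is shut, values between are in proportion, then the shift along the tool's x, y, z normalised to -1 to 1, where 1 is 300 mm, then the turn, a rotation vector about the tool's x, y, z normalised to -1 to 1, where 1 is pi rad. A call has 1 to 5 rows; each row is the pose to reach, as a shift and turn from the pose measured when the call began, along the tool's axes at that moment, turning the shorter way round; what a row does not reach only later rows make up. A row lasts 1/8 s, in which the tool goes at most 62.5 mm and 10.7 degrees, less where a joint would pass 70% of its speed; a pose out of reach is approached as far as the arm can. A call with a number of a shift or a turn outside -1 to 1 is refused whole. A call with a gripper value outside its range is refused whole. The fingers move at their own pace and stop on an object; "force" is the grip in N (left out, the last holds). Time passes only in rows, so rows that repeat a pose let the fingers close. It gives the time, the measured TCP pose, the force and the opening at its end, in the units of the state.
- get_state(): the state, without advancing time (a new reading comes with each control period).
- vision.snapshot(name): name is "side" or "top"; returns the picture (384x512x3 uint8, red, green, blue); there is no depth.
- vision.camera_model(name): a dict with "vfov" (degrees; the focal length in pixels is half the picture's height over the tangent of half this angle, whatever the lens; pixels are square), "cx", "cy" (the principal point, pixels), "k1" (the pictures are not rectified: a ray, as slopes to the right and down, at radius r is drawn at 1 + k1 r^2 times it, then the intrinsics apply), "world_to_cam" (4x4, takes a point from world to camera coordinates). Camera axes: x right, y up, looking along -z (the intrinsics and any distortion apply to the point x, -y, -z); pixel columns grow to the right and rows downward; lengths in m; the calibration is good to about 2 mm. A picture is of the moment at which its call begins. camera_model takes no time and is no camera call.
- r.finish_job(): hands the job in, once; it reports no verdict.
The state is a dict: "clock": time; "q": joint angles; "qd": joint speeds; "joint_torque": joint torques, N m; "tool_pos": TCP position; "eef_rot": TCP orientation; "contact_force": force on the tool from outside, world axes, zero at the start; "moment": the same for the moment, N m; "opening": opening from 0.0 (shut) to 1.0 (fully open).
Only numpy, scipy, OpenCV 4.12 (cv2) and the standard library are available. Lean on these libraries where they do the work, as an engineer would, in place of code of your own. Each camera call takes 0.05 s, during which the arm holds its last target.

## Working session

There is one attempt and no reset: what is moved stays moved. The work goes in short steps, Python scripts to look and compute and a tool call to move; the robot and the scene stay as the last step left them, time stands still between calls to the robot, and variables do not carry over. Pictures are saved under pics/ and viewed, and the job is handed in when it is done.

Besides the shell and the picture viewer there is one more tool, called after ">>>" as name(argument=value, ...) on one line, values as JSON. play_rows: Moves the arm, as the interface text tells. Scaled input: -1 to 1 covers 300 mm each way for a shift and pi rad each way for a turn. Its arguments: {"type":"object","properties":{"deltas":{"type":"array"},"force":{"type":"number"}},"required":["deltas"]}

```bash
ls; mkdir -p pics
python3 - <<'E'
from plant import get_state, vision, r
import cv2
for n in("side","top"):
    im=vision.snapshot(n); cv2.imwrite(f"pics/{n}0.png",im[:,:,::-1])
    m=vision.camera_model(n);print(n,m)
s=get_state();print(s)
print(r.nose_length,[a for a in dir(r) if a[0]!='_'])
E
```

```text
pics
side {'vfov': 56.44270621198062, 'cx': 257.6797053427289, 'cy': 185.60674709957337, 'k1': -0.027863219823546028, 'world_to_cam': array([[ 0.8414469 , -0.54018065, -0.01311403, -0.50461957],
       [ 0.39289286,  0.59499264,  0.70115545, -0.25994016],
       [-0.37094785, -0.59513749,  0.71288783, -0.96167412],
       [ 0.        ,  0.        ,  0.        ,  1.        ]])}
top {'vfov': 51.439888175566274, 'cx': 251.92962910686327, 'cy': 193.54207904608808, 'k1': -0.01762761692856237, 'world_to_cam': array([[ 0.03310917, -0.99944037, -0.00476694, -0.02696819],
       [ 0.97783343,  0.031406  ,  0.20701558, -0.60721457],
       [-0.20675002, -0.01151538,  0.97832603, -1.38624766],
       [ 0.        ,  0.        ,  0.        ,  1.        ]])}
{'clock': 0.1, 'q': array([-1.22416569,  0.68986564, -0.1945291 ,  1.56618823,  0.15730344,
        0.9025176 , -0.2151053 ]), 'qd': array([-0.00111082, -0.00340479, -0.0002979 , -0.00137327,  0.00023272,
       -0.00238276,  0.00056647]), 'joint_torque': array([-3.15673889e-03, -5.28500140e+01, -1.27135400e+00, -1.53834969e+01,
       -5.25173417e-02,  2.05476201e-03,  4.35323295e-05]), 'tool_pos': array([0.19222317, 0.59416617, 0.25702576]), 'eef_rot': array([ 8.08604395e-01,  5.88352193e-01, -6.05684776e-04,  5.12989291e-04]), 'contact_force': array([ 0.26392656, -1.13707685, -0.3143299 ]), 'moment': array([0.01924591, 0.04783215, 0.00414605]), 'opening': 0.9988142573106654}
0.019 ['Unreachable', 'finish_job', 'nose_length']
```

View pics/side0.png

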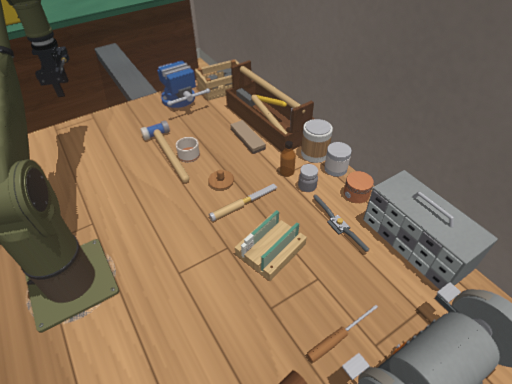

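View pics/top0.png

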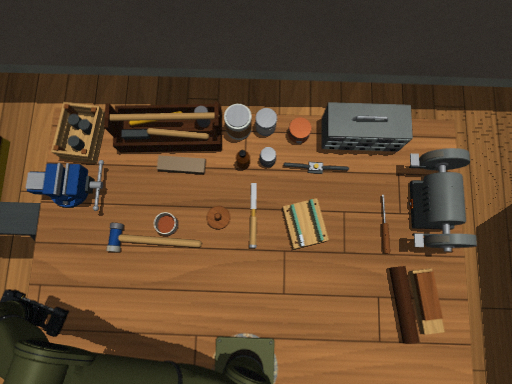

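```bash
cat > h.py <<'E'
import numpy as np, cv2
from plant import get_state, vision, r
from scipy.spatial.transform import Rotation as R
def cam(n):
    m=vision.camera_model(n); f=192/np.tan(np.radians(m['vfov']/2)); return m,f
def proj(n,P):
    m,f=cam(n); P=np.atleast_2d(P); c=P@m['world_to_cam'][:3,:3].T+m['world_to_cam'][:3,3]
    s=np.c_[c[:,0],-c[:,1]]/-c[:,2:3]; s=s*(1+m['k1']*(s**2).sum(1,keepdims=True))
    return s*f+[m['cx'],m['cy']]
def ray(n,uv):
    m,f=cam(n); d=(np.array(uv,float)-[m['cx'],m['cy']])/f; s=d.copy()
    for _ in range(20): s=d/(1+m['k1']*(s@s))
    W=m['world_to_cam']; v=W[:3,:3].T@np.array([s[0],-s[1],-1]); return -W[:3,:3].T@W[:3,3], v
def at_z(n,uv,z):
    o,v=ray(n,uv); return o+v*(z-o[2])/v[2]
def crop(n,img,x0,y0,w,h,k,name):
    c=cv2.resize(img[y0:y0+h,x0:x0+w],None,fx=k,fy=k,interpolation=cv2.INTER_CUBIC); cv2.imwrite(name,c)
E
python3 - <<'E'
from h import *
s=cv2.imread('pics/side0.png');t=cv2.imread('pics/top0.png')
crop('s',s,225,200,90,75,8,'pics/s_rack.png')
crop('s',s,165,125,90,75,8,'pics/s_lid.png')
crop('t',t,275,185,66,75,8,'pics/t_rack.png')
crop('t',t,145,190,100,60,8,'pics/t_lid.png')
E
```

```text
(no output)
```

View pics/s_rack.png

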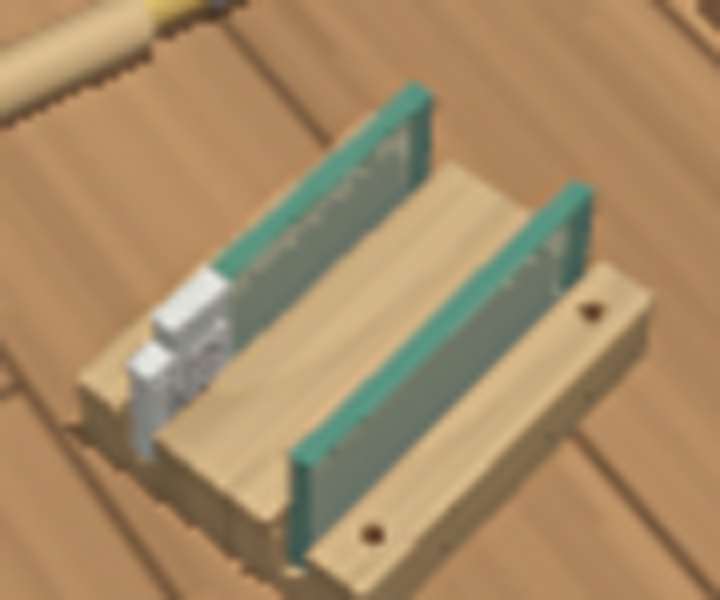

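View pics/s_lid.png

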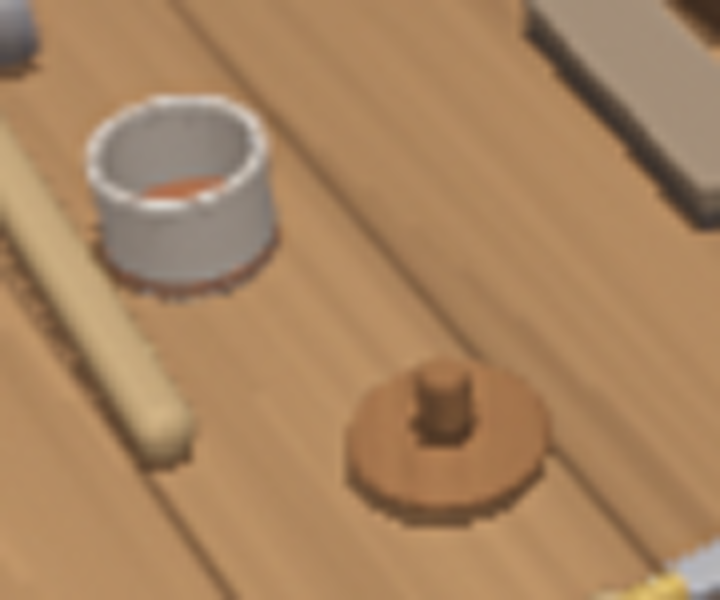

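View pics/t_rack.png

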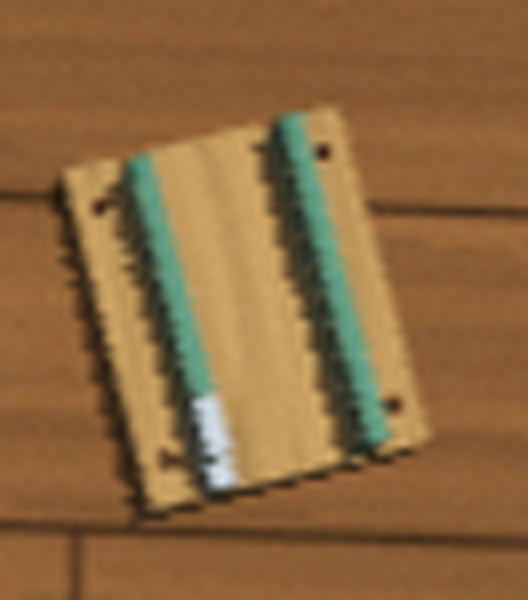

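View pics/t_lid.png

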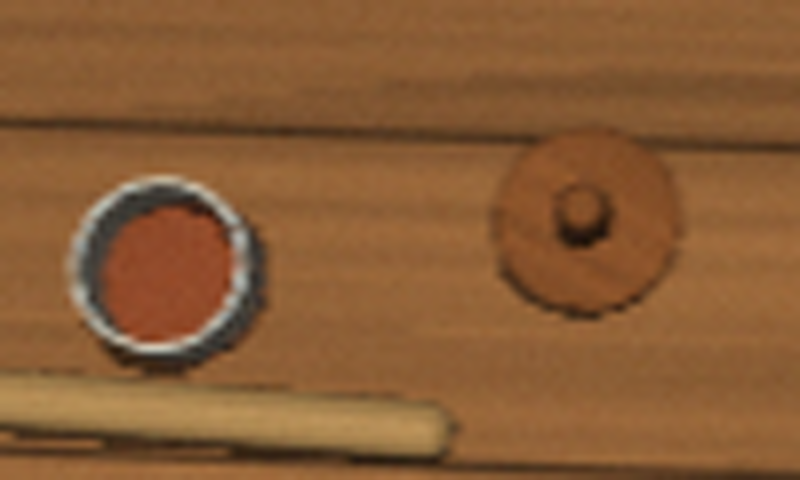

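```bash
cat > fit1.py <<'E'
from h import *
from scipy.optimize import least_squares
a=np.linspace(0,2*np.pi,181)
def circ(x,y,z,rr): return np.c_[x+rr*np.cos(a),y+rr*np.sin(a),0*a+z]
def bb(n,P):
    p=proj(n,P); return np.array([p[:,0].min(),p[:,0].max(),p[:,1].min(),p[:,1].max()])
def un(b,x0,y0,k=8): 
    b=np.array(b,float); return (b+.5)/k-.5+np.array([x0,x0,y0,y0])
def fit(obs,g):
    def f(v):
        return np.concatenate([ (bb(n,circ(v[0],v[1],z,rr))-o)[~np.isnan(o)] for n,z,rr,o in obs])
    s=least_squares(f,g); return s.x,f(s.x)
nan=np.nan
S=(165,125);T=(145,190)
pot,e=fit([('side',.056,.040,un([88,270,95,212],*S)),('top',.056,.040,un([70,250,175,357],*T))],at_z('top',(165,223),.056)[:2]); print('pot',pot,e.round(2))
for n,u in (('side',[88,270,95,212]),('top',[70,250,175,357])):
    print(n,fit([(n,.056,.04,un(u,*(S if n=='side' else T)))],pot)[0])
lo=[('side',.016,.044,un([347,551,355,510],*S)),('top',.016,.044,un([492,683,127,312],*T)),('side',.050,.012,un([415,472,358,nan],*S)),('top',.050,.012,un([556,608,183,235],*T))]
lid,e=fit(lo,at_z('top',(218,217),.05)[:2]); print('lid',lid,e.round(2))
for o in lo: print(o[0],fit([o],lid)[0])
s=cv2.imread('pics/side0.png');t=cv2.imread('pics/top0.png')
def draw(n,img,x0,y0,w,h,k,curves,name):
    c=cv2.resize(img[y0:y0+h,x0:x0+w],None,fx=k,fy=k,interpolation=cv2.INTER_CUBIC)
    for P in curves:
        p=(proj(n,P)-[x0,y0]+.5)*k-.5; cv2.polylines(c,[np.round(p).astype(int)],False,(0,255,255),1)
    cv2.imwrite(name,c)
if __name__=='__main__':
    C=[circ(*pot,.056,.04),circ(*pot,.056,.036),circ(*pot,0,.04),circ(*lid,.016,.044),circ(*lid,.05,.012),circ(*lid,.016,.012)]
    draw('side',s,165,125,90,75,8,C,'pics/o1.png');draw('top',t,145,190,100,60,8,C,'pics/o2.png')
E
python3 fit1.py
```

```text
pot [0.49175317 0.30302158] [-0.08 -0.46 -0.18 -0.8   0.57  0.2   0.33 -0.39]
side [0.49133651 0.29981091]
top [0.49156812 0.30440443]
lid [0.52447424 0.11487633] [-0.28  0.2   0.26 -0.99  0.52  0.32 -0.02  0.32 -0.28 -0.17 -1.05  0.24
  0.34 -0.02  0.02]
side [0.52369653 0.11316506]
top [0.52500596 0.11645935]
side [0.52262287 0.10988993]
top [0.52445443 0.11592546]
```

View pics/o1.png

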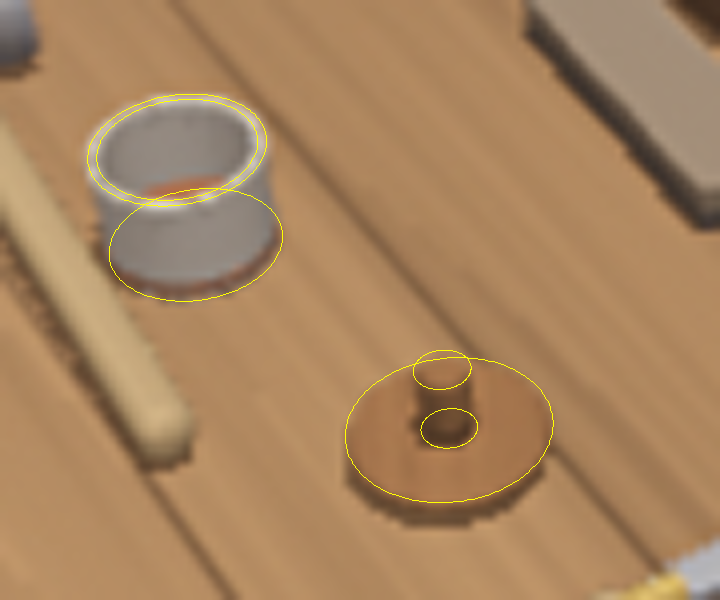

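View pics/o2.png

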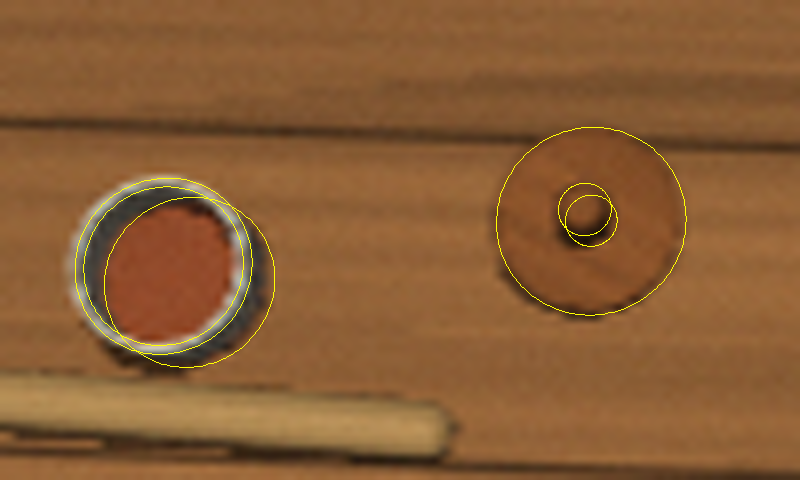

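```bash
cat > fit2.py <<'E'
from fit1 import *
def uv(x,y,x0,y0): return [(x+.5)/8-.5+x0,(y+.5)/8-.5+y0]
def tf(v,P): 
    c,s_=np.cos(v[2]),np.sin(v[2]); P=np.array(P,float); return np.c_[v[0]+c*P[:,0]-s_*P[:,1],v[1]+s_*P[:,0]+c*P[:,1],P[:,2]]
T2=(275,185);S2=(225,200)
# rack corners (top, z .036): local x toward robot = plate x
obs=[('top',[[-.08,-.065,.036],[-.08,.065,.036],[.08,.065,.036],[.08,-.065,.036]],[(340,107),(65,170),(148,515),(430,437)],T2),
 ('side',[[-.08,-.065,.036],[.08,.065,.036]],[(655,295),(80,383)],S2)]
pl=[('top',[[-.075,0,.080],[.075,0,.067]],[(139,155),(224,490)],T2),
 ('side',[[-.075,-.005,.08],[-.075,.005,.08],[.035,-.005,.08],[.035,.005,.08]],[(405,82),(434,95),(200,266),(222,278)],S2)]
def fitb(obs):
    def f(v): return np.concatenate([(proj(n,tf(v,P))-[uv(*q,*o) for q in Q]).ravel() for n,P,Q,o in obs])
    s=least_squares(f,[.5,-.17,np.pi+.2]); return s.x,f(s.x)
rk,e=fitb(obs);print(rk,np.degrees(rk[2]),e.round(2))
pt,e=fitb(pl);print(pt,np.degrees(pt[2]),e.round(2)); print(fitb(pl[:1])[0],fitb(obs[:1])[0])
d=pt[:2]-rk[:2];c,s_=np.cos(rk[2]),np.sin(rk[2]);print('plate in rack',c*d[0]+s_*d[1],-s_*d[0]+c*d[1])
if __name__=='__main__':
    box=lambda hx,hy,z:[[hx,hy,z],[-hx,hy,z],[-hx,-hy,z],[hx,-hy,z],[hx,hy,z]]
    C=[tf(rk,box(.08,.065,.036)),tf(pt,box(.075,.005,.08)),tf(pt,box(.075,.005,.036)),tf(rk,[[.08,-.035,.036],[-.08,-.035,.036]])]
    draw('side',s,225,200,90,75,8,C,'pics/o3.png');draw('top',t,275,185,66,75,8,C,'pics/o4.png')
E
python3 fit2.py
```

```text
pot [0.49175317 0.30302158] [-0.08 -0.46 -0.18 -0.8   0.57  0.2   0.33 -0.39]
side [0.49133651 0.29981091]
top [0.49156812 0.30440443]
lid [0.52447424 0.11487633] [-0.28  0.2   0.26 -0.99  0.52  0.32 -0.02  0.32 -0.28 -0.17 -1.05  0.24
  0.34 -0.02  0.02]
side [0.52369653 0.11316506]
top [0.52500596 0.11645935]
side [0.52262287 0.10988993]
top [0.52445443 0.11592546]
[ 0.5127595  -0.20585912  2.36097778] 135.27406218963716 [ -8.68  -3.09  50.87  14.32   9.46   1.52 -50.94 -14.81  -4.12  -8.92
   3.18   8.05]
[ 0.49671062 -0.17219283  3.40784271] 195.25500448792044 [ 0.26  0.52 -0.04 -0.03  0.53 -0.31 -0.41 -0.18  0.07 -0.23  0.03  0.24]
[ 0.497555   -0.17180623  3.41177858] [ 0.51227234 -0.20527139  3.45648095]
plate in rack 0.035093946848048826 -0.012625396489101414
```

```bash
sed -i 's/\[\[-.08,-.065,.036\],\[-.08,.065,.036\],\[.08,.065,.036\],\[.08,-.065,.036\]\]/[[-.08,.065,.036],[-.08,-.065,.036],[.08,-.065,.036],[.08,.065,.036]]/; s/\[\[-.08,-.065,.036\],\[.08,.065,.036\]\]/[[-.08,.065,.036],[.08,-.065,.036]]/; s/\[.08,-.035,.036\],\[-.08,-.035/[.08,.035,.036],[-.08,.035/' fit2.py; python3 fit2.py | tail -8
```

```text
side [0.52369653 0.11316506]
top [0.52500596 0.11645935]
side [0.52262287 0.10988993]
top [0.52445443 0.11592546]
[ 0.5110513  -0.20613313  3.41468349] 195.64695227852354 [-0.26 -0.25  0.1   0.14  0.97 -0.52  0.43  0.6  -0.1  -0.13 -0.46 -0.84]
[ 0.49671062 -0.17219283  3.40784271] 195.25500448792044 [ 0.26  0.52 -0.04 -0.03  0.53 -0.31 -0.41 -0.18  0.07 -0.23  0.03  0.24]
[ 0.497555   -0.17180623  3.41177858] [ 0.51098078 -0.20499065  3.40756018]
plate in rack 0.004655240007383198 -0.036550351904600875
```

View pics/o3.png

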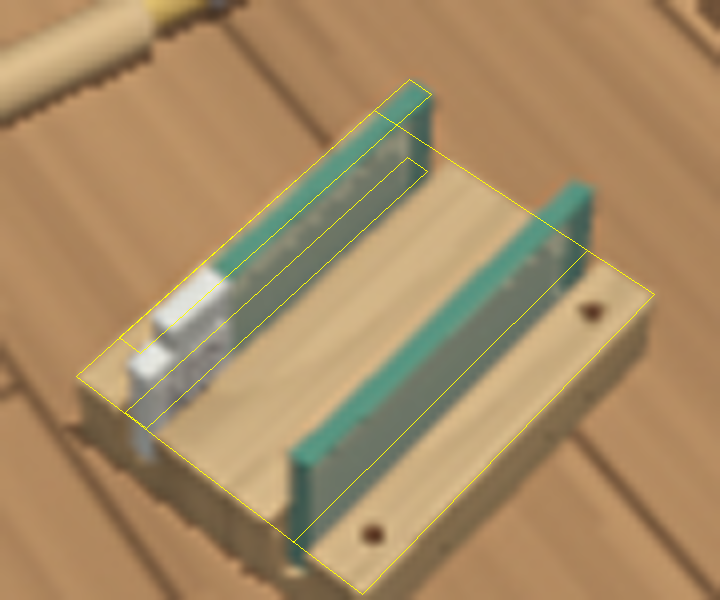

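View pics/o4.png

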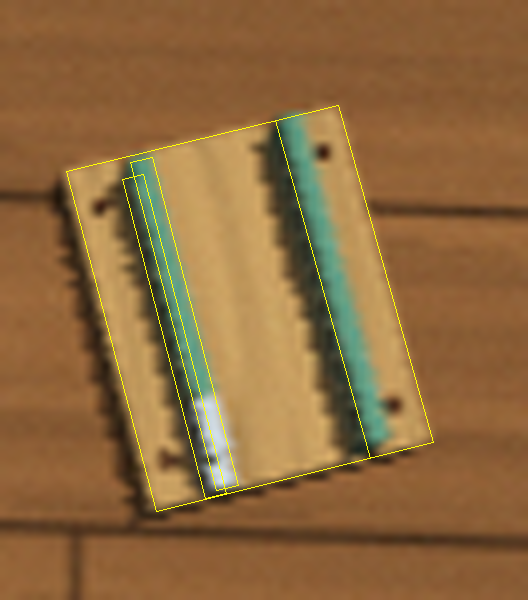

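```bash
cat > mv.py <<'E'
from h import *
import json,sys
def log():
    s=get_state(); open('log.jsonl','a').write(json.dumps({k:np.array(s[k]).tolist() for k in('q','tool_pos','eef_rot')})+'\n'); return s
def row(pos,rot=None,show=True):
    """target TCP pos (world), rot (Rotation or None=keep)"""
    s=log(); R0=R.from_quat(s['eef_rot']); d=R0.inv().apply(np.array(pos)-s['tool_pos'])/.3
    w=np.zeros(3) if rot is None else (R0.inv()*rot).as_rotvec()/np.pi
    if show: print('row',d.round(4).tolist(),w.round(4).tolist(),'rows>=',round(np.linalg.norm(d)*.3/.0625,1),round(np.linalg.norm(w)*180/10.7,1))
    return d,w
def down(yaw): # tool z down, tool x at yaw (deg)
    y=np.radians(yaw); x=np.array([np.cos(y),np.sin(y),0]);z=np.array([0,0,-1.]); return R.from_matrix(np.c_[x,np.cross(z,x),z])
def st():
    s=log(); print('t',round(s['clock'],2),'p',s['tool_pos'].round(4),'q',s['q'].round(3),'F',s['contact_force'].round(2),'open',round(s['opening'],3)); print(R.from_quat(s['eef_rot']).as_matrix().round(3).tolist())
E
python3 -c "
from mv import *
st(); row([.38,.325,.2],down(72)); row([.524,.1145,.13],down(72))"
```

```text
t 0.1 p [0.1922 0.5942 0.257 ] q [-1.224  0.69  -0.195  1.566  0.157  0.903 -0.215] F [ 0.26 -1.14 -0.31] open 0.999
[[0.308, 0.951, -0.0], [0.951, -0.308, -0.002], [-0.002, 0.0, -1.0]]
row [-0.6608, 0.8716, 0.1912] [0.0, 0.0005, 0.0004] rows>= 5.3 0.0
row [-1.1804, 1.5442, 0.4255] [0.0, 0.0005, 0.0004] rows>= 9.6 0.0
```

>>> play_rows(deltas=[[[-0.4, -0.13, 0.17, 0.04, 0, 0, 0], [-0.4, -0.26, 0.34, 0.08, 0, 0, 0], [-0.4, -0.39, 0.52, 0.12, 0, 0, 0], [-0.4, -0.52, 0.69, 0.16, 0, 0, 0], [-0.4, -0.66, 0.87, 0.19, 0, 0, 0]]])

```text
clock: 0.72
tool_pos: [0.3689, 0.3405, 0.2027]
eef_rot: [0.809, 0.588, -0.001, 0.001]
contact_force: [1.1, 0.1, -0.6]
opening: 0.701
```

```bash
python3 -c "
from mv import *
st(); row([.524,.1145,.13],down(72))"
```

```text
t 0.72 p [0.3689 0.3405 0.2027] q [-0.701  0.62  -0.217  1.986  0.239  0.561  0.176] F [ 1.06  0.09 -0.61] open 0.701
[[0.307, 0.952, -0.001], [0.952, -0.307, -0.002], [-0.002, -0.0, -1.0]]
row [-0.5574, 0.7235, 0.2433] [-0.0, 0.0006, 0.0006] rows>= 4.5 0.0
```

>>> play_rows(deltas=[[[-0.4, -0.14, 0.18, 0.06, 0, 0, 0], [-0.4, -0.28, 0.36, 0.12, 0, 0, 0], [-0.4, -0.42, 0.54, 0.18, 0, 0, 0], [-0.4, -0.557, 0.7235, 0.243, 0, 0, 0], [-0.4, -0.557, 0.7235, 0.243, 0, 0, 0]]])

```text
clock: 1.35
tool_pos: [0.5253, 0.1106, 0.1289]
eef_rot: [0.81, 0.587, -0.002, 0.001]
contact_force: [-0.6, 0.3, -0.3]
opening: 0.698
```

```bash
python3 -c "
from mv import *
st(); row([.524,.1145,.04],down(72))
for n in('side','top'):
    im=vision.snapshot(n)[:,:,::-1]; cv2.imwrite(f'pics/{n}1.png',im)
    P=get_state()['tool_pos'];print(proj(n,P),proj(n,P-[0,0,.019]))
s=cv2.imread('pics/side1.png');t=cv2.imread('pics/top1.png')
crop('s',s,165,110,90,90,7,'pics/a1.png')
crop('t',t,170,180,100,75,7,'pics/a2.png')
"
```

```text
t 1.35 p [0.5253 0.1106 0.1289] q [-0.155  0.778 -0.234  1.937  0.374  0.472  0.594] F [-0.58  0.25 -0.29] open 0.698
[[0.312, 0.95, -0.001], [0.95, -0.312, -0.004], [-0.004, -0.0, -1.0]]
row [0.0123, -0.008, 0.2964] [-0.0, 0.0013, -0.0009] rows>= 1.4 0.0
[[219.69320134 153.88365141]] [[220.21895153 158.42670585]]
[[217.29567124 211.89296412]] [[217.7851789  212.77596925]]
```

View pics/a1.png

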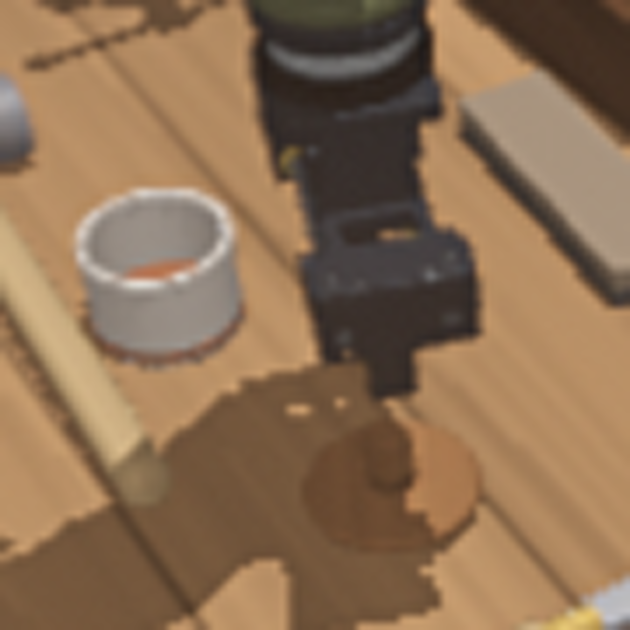

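View pics/a2.png

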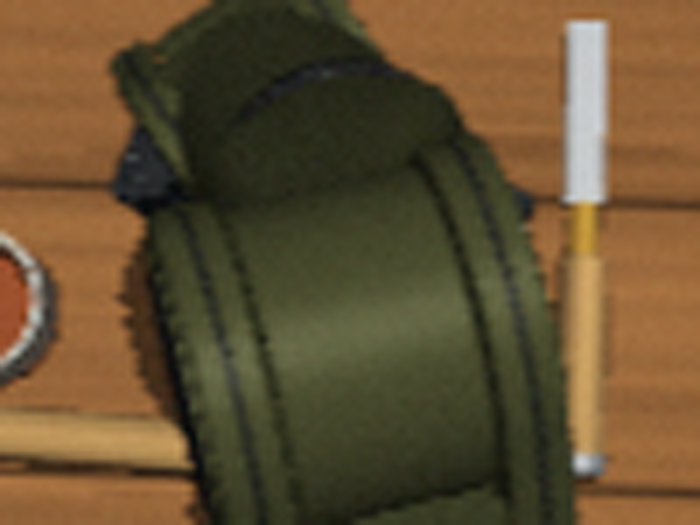

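>>> play_rows(deltas=[[[-0.4, 0.0123, -0.008, 0.1, 0, 0, 0], [-0.4, 0.0123, -0.008, 0.2, 0, 0, 0], [-0.4, 0.0123, -0.008, 0.28, 0, 0.001, 0], [-0.4, 0.0123, -0.008, 0.293, 0, 0.0013, 0], [-0.4, 0.0123, -0.008, 0.293, 0, 0.0013, 0]]])

```text
clock: 2.08
tool_pos: [0.5243, 0.1135, 0.0411]
eef_rot: [0.811, 0.585, -0.0, 0.001]
contact_force: [0.0, -0.5, 0.3]
opening: 0.7
```

```bash
python3 -c "
from mv import *
st(); row([.524,.1145,.041],down(72))
for n in('side',):
    im=vision.snapshot(n)[:,:,::-1]; cv2.imwrite(f'pics/{n}2.png',im)
s=cv2.imread('pics/side2.png')
crop('s',s,165,110,90,90,7,'pics/a3.png')
"
```

```text
t 2.08 p [0.5243 0.1135 0.0411] q [-0.216  0.931 -0.14   1.964  0.43   0.275  0.535] F [ 0.05 -0.51  0.31] open 0.7
[[0.314, 0.949, -0.0], [0.949, -0.314, -0.001], [-0.001, 0.0, -1.0]]
row [0.0027, -0.0021, 0.0004] [0.0001, 0.0004, -0.0018] rows>= 0.0 0.0
```

View pics/a3.png

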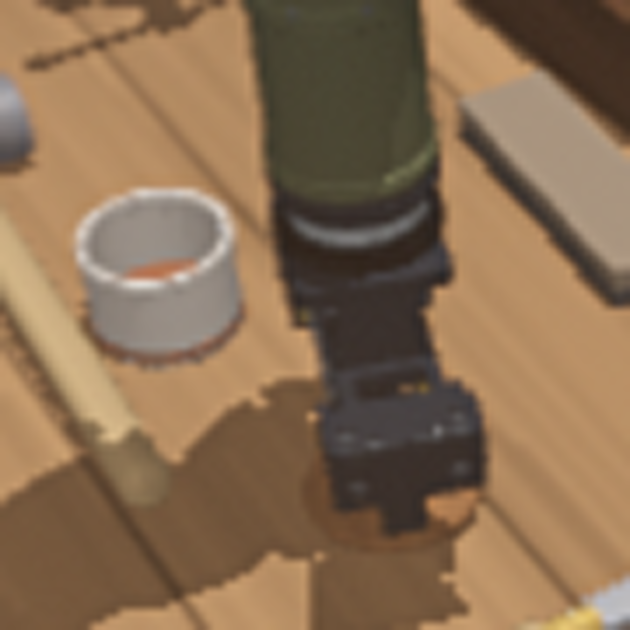

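>>> play_rows(deltas=[[[1, 0, 0, 0, 0, 0, 0], [1, 0, 0, 0, 0, 0, 0], [1, 0, 0, 0, 0, 0, 0], [1, 0, 0, 0, 0, 0, 0], [1, 0, 0, 0, 0, 0, 0]]], force=25)

```text
clock: 2.75
tool_pos: [0.525, 0.1137, 0.0417]
eef_rot: [0.811, 0.585, 0.0, 0.001]
contact_force: [-0.2, 0.4, 1.6]
opening: 0.264
```

>>> play_rows(deltas=[[[1, 0, 0, -0.1, 0, 0, 0], [1, 0, 0, -0.2, 0, 0, 0], [1, 0, 0, -0.3, 0, 0, 0], [1, 0, 0, -0.36, 0, 0, 0], [1, 0, 0, -0.36, 0, 0, 0]]])

```text
clock: 3.38
tool_pos: [0.5254, 0.1137, 0.1506]
eef_rot: [0.811, 0.585, 0.001, 0.001]
contact_force: [0.6, 0.1, -1.9]
opening: 0.264
```

```bash
python3 -c "
from mv import *
st(); row([.491,.302,.15],down(72))
for n in('side',):
    im=vision.snapshot(n)[:,:,::-1]; cv2.imwrite(f'pics/{n}3.png',im)
s=cv2.imread('pics/side3.png')
crop('s',s,165,110,90,90,7,'pics/a4.png')
"
```

```text
t 3.38 p [0.5254 0.1137 0.1506] q [-0.143  0.743 -0.26   1.926  0.364  0.515  0.595] F [ 0.64  0.12 -1.91] open 0.264
[[0.315, 0.949, 0.004], [0.949, -0.315, -0.0], [0.001, 0.003, -1.0]]
row [0.5595, -0.3065, 0.0015] [0.0011, -0.0003, -0.002] rows>= 3.1 0.0
```

View pics/a4.png

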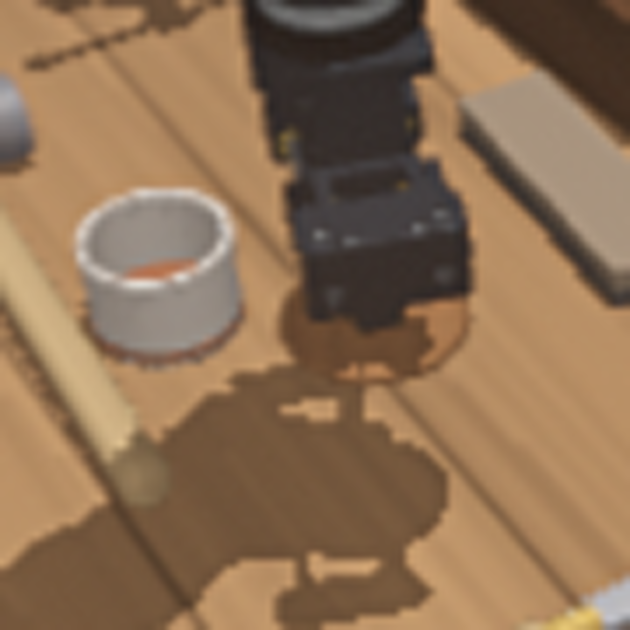

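>>> play_rows(deltas=[[[1, 0.14, -0.075, 0, 0, 0, 0], [1, 0.28, -0.15, 0, 0, 0, 0], [1, 0.42, -0.23, 0.03, 0, 0, 0], [1, 0.557, -0.303, 0.06, 0.001, 0, -0.001], [1, 0.557, -0.303, 0.09, 0.001, 0, -0.001]]])

```text
clock: 4.05
tool_pos: [0.4887, 0.3061, 0.1209]
eef_rot: [0.808, 0.59, -0.0, -0.002]
contact_force: [0.6, -0.5, -0.4]
opening: 0.267
```

```bash
python3 -c "
from mv import *
st(); row([.492,.301,.12],down(72))
im=vision.snapshot('side')[:,:,::-1]; cv2.imwrite('pics/side4.png',im)
s=cv2.imread('pics/side4.png')
crop('s',s,140,80,100,90,7,'pics/a5.png')
im=vision.snapshot('top')[:,:,::-1]; cv2.imwrite('pics/top4.png',im)
crop('s',im,120,180,100,70,7,'pics/a6.png')
"
```

```text
t 4.05 p [0.4887 0.3061 0.1209] q [-0.511  0.824 -0.217  1.822  0.308  0.529  0.333] F [ 0.61 -0.48 -0.44] open 0.267
[[0.305, 0.952, -0.003], [0.952, -0.305, 0.004], [0.002, -0.004, -1.0]]
row [-0.0128, 0.0156, 0.003] [-0.0013, -0.0008, 0.0014] rows>= 0.1 0.0
```

View pics/a5.png

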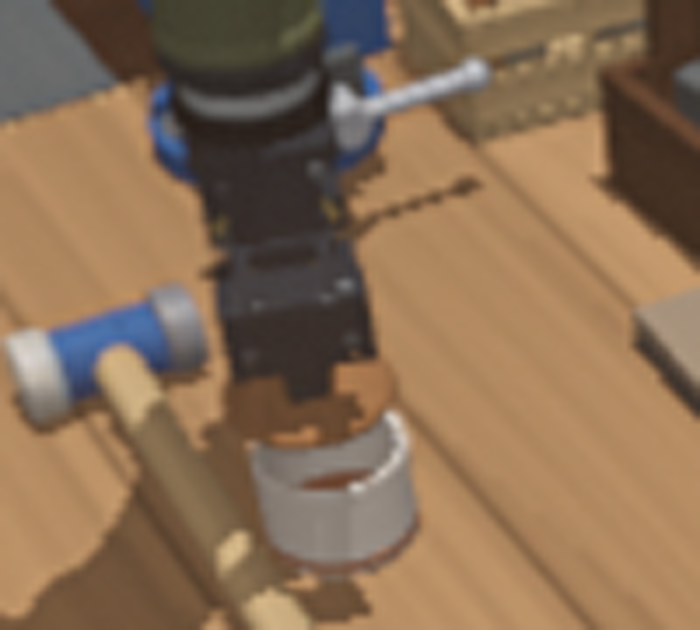

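View pics/a6.png

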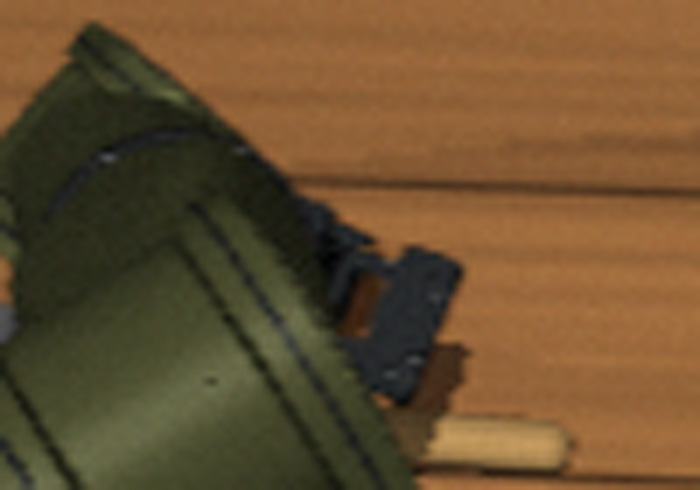

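>>> play_rows(deltas=[[[1, -0.0128, 0.0156, 0.02, -0.0013, -0.0008, 0.0014], [1, -0.0128, 0.0156, 0.04, -0.0013, -0.0008, 0.0014], [1, -0.0128, 0.0156, 0.04, -0.0013, -0.0008, 0.0014], [1, -0.0128, 0.0156, 0.04, -0.0013, -0.0008, 0.0014]]])

```text
clock: 4.65
tool_pos: [0.4932, 0.2944, 0.1084]
eef_rot: [0.811, 0.585, -0.002, 0.002]
contact_force: [-0.2, 0.8, -1.3]
opening: 0.26
```

Run:
```python
from mv import *
from fit1 import circ,draw
st(); row([.492,.301,.088],down(72))
im=vision.snapshot('side')[:,:,::-1].copy(); cv2.imwrite('pics/side5.png',im)
p=get_state()['tool_pos']
zo=p[2]-.0417
C=[circ(p[0],p[1],zo+.016,.044),circ(p[0],p[1],zo+.009,.044),circ(.492,.301,.056,.04),circ(.492,.301,.056,.036),circ(.492,.301,0,.04)]
draw('side',im,160,110,60,60,11,[],'pics/a7.png')
draw('side',im,160,110,60,60,11,C,'pics/a8.png')
```

```text
pot [0.49175317 0.30302158] [-0.08 -0.46 -0.18 -0.8   0.57  0.2   0.33 -0.39]
side [0.49133651 0.29981091]
top [0.49156812 0.30440443]
lid [0.52447424 0.11487633] [-0.28  0.2   0.26 -0.99  0.52  0.32 -0.02  0.32 -0.28 -0.17 -1.05  0.24
  0.34 -0.02  0.02]
side [0.52369653 0.11316506]
top [0.52500596 0.11645935]
side [0.52262287 0.10988993]
top [0.52445443 0.11592546]
t 4.65 p [0.4932 0.2944 0.1084] q [-0.506  0.842 -0.199  1.831  0.319  0.505  0.329] F [-0.19  0.76 -1.3 ] open 0.26
[[0.315, 0.949, -0.001], [0.949, -0.315, -0.007], [-0.007, 0.001, -1.0]]
row [0.0201, -0.0109, 0.068] [0.0003, 0.0021, -0.0022] rows>= 0.3 0.1
```

View pics/a7.png

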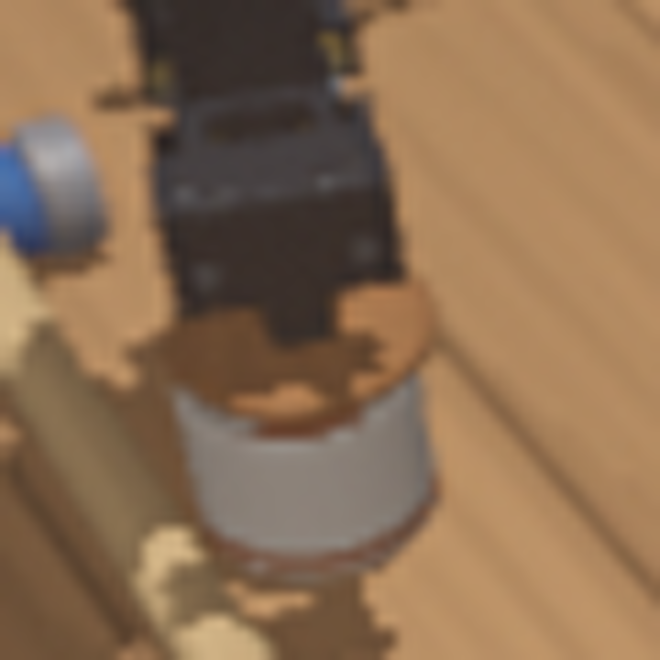

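View pics/a8.png

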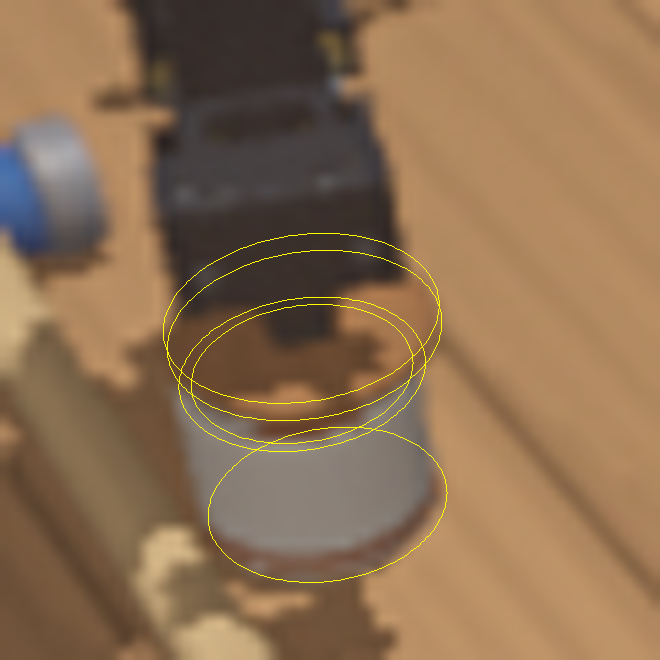

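>>> play_rows(deltas=[[[1, 0.0201, -0.0109, 0, 0.0003, 0.0021, -0.0022], [1, 0.0201, -0.0109, 0, 0.0003, 0.0021, -0.0022], [1, 0.0201, -0.0109, 0, 0.0003, 0.0021, -0.0022], [1, 0.0201, -0.0109, 0, 0.0003, 0.0021, -0.0022], [1, 0.0201, -0.0109, 0, 0.0003, 0.0021, -0.0022]]])

```text
clock: 5.32
tool_pos: [0.4921, 0.3012, 0.1085]
eef_rot: [0.809, 0.588, 0.0, 0.0]
contact_force: [0.6, -0.4, -0.9]
opening: 0.263
```

Run:
```python
from mv import *
from fit1 import circ,draw
st(); print(get_state()['qd'].round(3)); row([.492,.301,.108],down(72))
im=vision.snapshot('side')[:,:,::-1].copy(); cv2.imwrite('pics/side6.png',im)
st(); print(get_state()['qd'].round(3))
draw('side',im,160,110,60,60,11,[],'pics/a9.png')
```

```text
pot [0.49175317 0.30302158] [-0.08 -0.46 -0.18 -0.8   0.57  0.2   0.33 -0.39]
side [0.49133651 0.29981091]
top [0.49156812 0.30440443]
lid [0.52447424 0.11487633] [-0.28  0.2   0.26 -0.99  0.52  0.32 -0.02  0.32 -0.28 -0.17 -1.05  0.24
  0.34 -0.02  0.02]
side [0.52369653 0.11316506]
top [0.52500596 0.11645935]
side [0.52262287 0.10988993]
top [0.52445443 0.11592546]
t 5.33 p [0.4921 0.3012 0.1085] q [-0.511  0.843 -0.203  1.827  0.318  0.503  0.329] F [ 0.63 -0.44 -0.94] open 0.263
[[0.309, 0.951, 0.0], [0.951, -0.309, -0.0], [-0.0, 0.0, -1.0]]
[ 0.001  0.     0.001  0.001 -0.001 -0.003  0.   ]
row [-0.0006, -0.0, 0.0016] [0.0, 0.0, 0.0001] rows>= 0.0 0.0
t 5.38 p [0.4921 0.3011 0.1085] q [-0.511  0.843 -0.203  1.827  0.318  0.503  0.329] F [-0.37 -1.23 -0.3 ] open 0.262
[[0.309, 0.951, 0.0], [0.951, -0.309, -0.0], [-0.0, 0.0, -1.0]]
[ 0.    -0.    -0.002 -0.001  0.001 -0.    -0.002]
```

View pics/a9.png

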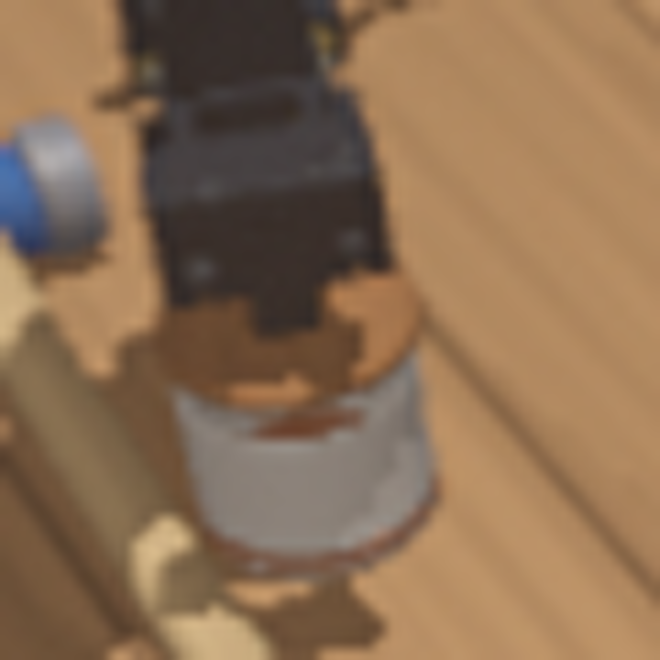

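>>> play_rows(deltas=[[[1, -0.0006, 0, 0.015, 0, 0, 0], [1, -0.0006, 0, 0.03, 0, 0, 0], [1, -0.0006, 0, 0.045, 0, 0, 0], [1, -0.0006, 0, 0.045, 0, 0, 0]]])

```text
clock: 5.88
tool_pos: [0.4919, 0.3014, 0.0947]
eef_rot: [0.809, 0.588, 0.0, -0.0]
contact_force: [0.6, 0.4, -0.8]
opening: 0.263
```

Run:
```python
from mv import *
from fit1 import circ,draw
st(); row([.492,.301,.0885],down(72))
im=vision.snapshot('side')[:,:,::-1].copy(); cv2.imwrite('pics/side7.png',im)
draw('side',im,160,110,60,60,11,[],'pics/a10.png')
```

```text
pot [0.49175317 0.30302158] [-0.08 -0.46 -0.18 -0.8   0.57  0.2   0.33 -0.39]
side [0.49133651 0.29981091]
top [0.49156812 0.30440443]
lid [0.52447424 0.11487633] [-0.28  0.2   0.26 -0.99  0.52  0.32 -0.02  0.32 -0.28 -0.17 -1.05  0.24
  0.34 -0.02  0.02]
side [0.52369653 0.11316506]
top [0.52500596 0.11645935]
side [0.52262287 0.10988993]
top [0.52445443 0.11592546]
t 5.88 p [0.4919 0.3014 0.0947] q [-0.517  0.865 -0.194  1.832  0.325  0.475  0.322] F [ 0.64  0.44 -0.8 ] open 0.263
[[0.308, 0.951, -0.0], [0.951, -0.308, 0.0], [0.0, -0.0, -1.0]]
row [-0.0013, 0.0006, 0.0205] [-0.0001, -0.0001, 0.0002] rows>= 0.1 0.0
```

View pics/a10.png

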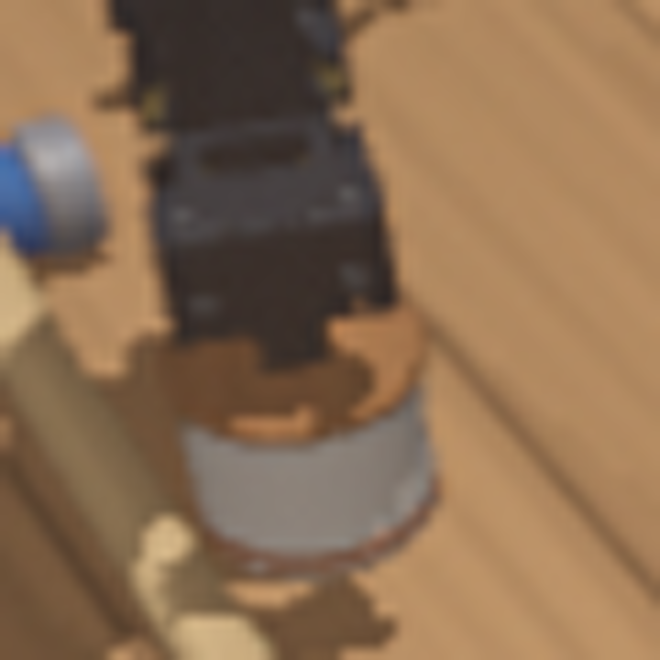

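>>> play_rows(deltas=[[[1, -0.0013, 0.004, 0.008, 0, 0, 0], [1, -0.0013, 0.004, 0.014, 0, 0, 0], [1, -0.0013, 0.004, 0.0205, 0, 0, 0], [1, -0.0013, 0.004, 0.0205, 0, 0, 0]]])

```text
clock: 6.42
tool_pos: [0.4929, 0.3017, 0.0889]
eef_rot: [0.809, 0.588, 0.001, -0.001]
contact_force: [-2.1, 5.2, 2.1]
opening: 0.263
```

Run:
```python
from mv import *
from fit1 import circ,draw
st(); row([.4928,.3006,.0875],down(72))
im=vision.snapshot('side')[:,:,::-1].copy(); cv2.imwrite('pics/side8.png',im)
draw('side',im,160,110,60,60,11,[],'pics/a11.png')
```

```text
pot [0.49175317 0.30302158] [-0.08 -0.46 -0.18 -0.8   0.57  0.2   0.33 -0.39]
side [0.49133651 0.29981091]
top [0.49156812 0.30440443]
lid [0.52447424 0.11487633] [-0.28  0.2   0.26 -0.99  0.52  0.32 -0.02  0.32 -0.28 -0.17 -1.05  0.24
  0.34 -0.02  0.02]
side [0.52369653 0.11316506]
top [0.52500596 0.11645935]
side [0.52262287 0.10988993]
top [0.52445443 0.11592546]
t 6.42 p [0.4929 0.3017 0.0889] q [-0.518  0.875 -0.191  1.832  0.328  0.464  0.322] F [-2.09  5.2   2.08] open 0.263
[[0.308, 0.951, 0.0], [0.951, -0.308, 0.002], [0.002, -0.0, -1.0]]
row [-0.0035, 0.0007, 0.0046] [-0.0001, -0.0006, 0.0004] rows>= 0.0 0.0
```

View pics/a11.png

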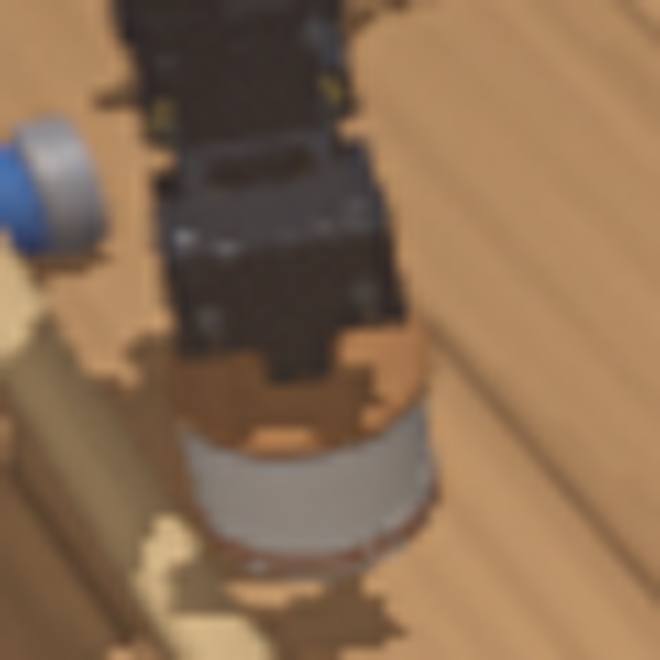

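Run:
```python
from mv import *
row([.492,.3035,.0882],down(72))
```

```text
row [0.005, -0.005, 0.0024] [-0.0001, -0.0006, 0.0004] rows>= 0.0 0.0
```

>>> play_rows(deltas=[[[1, 0.005, -0.005, 0.0024, 0, 0, 0], [1, 0.005, -0.005, 0.0024, 0, 0, 0], [1, 0.005, -0.005, 0.0024, 0, 0, 0]]])

```text
clock: 6.85
tool_pos: [0.4927, 0.3021, 0.0887]
eef_rot: [0.809, 0.588, 0.001, 0.0]
contact_force: [-1.0, -0.2, 5.7]
opening: 0.263
```

>>> play_rows(deltas=[[[0.2, 0, 0, 0, 0, 0, 0], [0.0, 0, 0, 0, 0, 0, 0], [-0.3, 0, 0, 0, 0, 0, 0], [-0.4, 0, 0, 0, 0, 0, 0]]])

```text
clock: 7.35
tool_pos: [0.4926, 0.3018, 0.0885]
eef_rot: [0.809, 0.588, 0.0, 0.001]
contact_force: [-0.0, 0.0, 0.2]
opening: 0.687
```

>>> play_rows(deltas=[[[-0.4, 0, 0, -0.08, 0, 0, 0], [-0.4, 0, 0, -0.18, 0, 0, 0], [-0.4, 0, 0, -0.35, 0, 0, 0], [-0.4, 0, 0, -0.5, 0, 0, 0], [-0.4, 0, 0, -0.5, 0, 0, 0]]])

```text
clock: 7.98
tool_pos: [0.4941, 0.3032, 0.2419]
eef_rot: [0.809, 0.588, 0.004, 0.001]
contact_force: [-0.3, 0.9, -0.5]
opening: 0.701
```

Run:
```python
from mv import *
st(); row([.50,.12,.2],down(72)); row([.4966,-.172,.2],down(-74.6))
im=vision.snapshot('side')[:,:,::-1].copy(); cv2.imwrite('pics/side9.png',im)
crop('side',im,150,90,90,80,8,'pics/a12.png')
```

```text
t 7.97 p [0.4941 0.3032 0.2419] q [-0.464  0.652 -0.282  1.728  0.243  0.788  0.394] F [-0.32  0.92 -0.47] open 0.701
[[0.309, 0.951, 0.007], [0.951, -0.309, 0.004], [0.006, 0.006, -1.0]]
row [-0.5755, 0.2068, 0.1376] [0.0018, -0.0018, -0.0001] rows>= 3.0 0.0
row [-1.5046, 0.4971, 0.1341] [-0.0016, -0.0029, 0.8143] rows>= 7.6 13.7
```

View pics/a12.png

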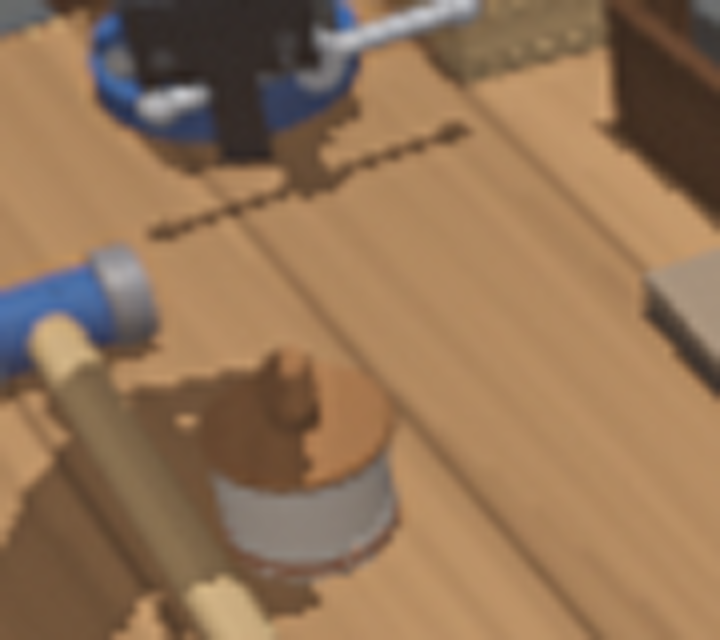

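>>> play_rows(deltas=[[[-0.4, -0.12, 0.04, 0.02, 0, 0, 0.055], [-0.4, -0.24, 0.08, 0.04, 0, 0, 0.11], [-0.4, -0.36, 0.12, 0.06, 0, 0, 0.165], [-0.4, -0.48, 0.16, 0.07, 0, 0, 0.22], [-0.4, -0.6, 0.2, 0.08, 0, -0.001, 0.275]]])

```text
clock: 8.65
tool_pos: [0.4932, 0.1107, 0.2139]
eef_rot: [0.981, 0.192, -0.001, 0.001]
contact_force: [0.9, -0.6, 0.1]
opening: 0.7
```

Run:
```python
from mv import *
st(); row([.4966,-.172,.2],down(-74.6))
```

```text
t 8.65 p [0.4932 0.1107 0.2139] q [-0.282  0.601 -0.05   1.971  0.056  0.574  0.017] F [ 0.86 -0.64  0.11] open 0.7
[[0.926, 0.377, -0.002], [0.377, -0.926, -0.003], [-0.003, 0.002, -1.0]]
row [-0.345, 0.8769, 0.0491] [0.0013, 0.0001, 0.5376] rows>= 4.5 9.0
```

>>> play_rows(deltas=[[[-0.4, -0.035, 0.09, 0.005, 0, 0, 0.055], [-0.4, -0.07, 0.18, 0.01, 0, 0, 0.11], [-0.4, -0.11, 0.27, 0.015, 0, 0, 0.165], [-0.4, -0.145, 0.36, 0.02, 0, 0, 0.22], [-0.4, -0.18, 0.45, 0.025, 0, 0, 0.275]]])

```text
clock: 9.28
tool_pos: [0.4928, -0.0358, 0.2053]
eef_rot: [0.971, -0.239, -0.002, 0.002]
contact_force: [-0.2, 0.3, -0.4]
opening: 0.701
```

Run:
```python
from mv import *
st(); row([.4966,-.172,.15],down(-74.6))
```

```text
t 9.28 p [ 0.4928 -0.0358  0.2053] q [-0.126  0.613  0.165  2.016 -0.179  0.532 -0.319] F [-0.19  0.34 -0.4 ] open 0.701
[[0.886, -0.464, -0.005], [-0.464, -0.886, -0.004], [-0.003, 0.006, -1.0]]
row [0.2226, 0.3952, 0.186] [0.0021, 0.0002, 0.2607] rows>= 2.4 4.4
```

>>> play_rows(deltas=[[[-0.1, 0.05, 0.09, 0.03, 0, 0, 0.055], [-0.1, 0.1, 0.18, 0.06, 0, 0, 0.11], [-0.1, 0.15, 0.27, 0.09, 0, 0, 0.165], [-0.1, 0.2, 0.36, 0.12, 0.001, 0, 0.22], [-0.1, 0.2226, 0.3952, 0.16, 0.002, 0, 0.2607]]])

```text
clock: 9.9
tool_pos: [0.4952, -0.1742, 0.1562]
eef_rot: [0.793, -0.609, -0.001, 0.002]
contact_force: [-0.0, 0.2, -0.6]
opening: 0.548
```

>>> play_rows(deltas=[[[-0.1, 0, 0, 0, 0, 0, 0], [-0.1, 0, 0, 0, 0, 0, 0]]])

```text
clock: 10.15
tool_pos: [0.4945, -0.1735, 0.1555]
eef_rot: [0.794, -0.608, -0.002, 0.002]
contact_force: [0.3, 0.2, 0.4]
opening: 0.548
```

Run:
```python
from mv import *
st(); row([.4966,-.172,.11],down(-74.6))
im=vision.snapshot('side')[:,:,::-1].copy(); cv2.imwrite('pics/side10.png',im)
crop('side',im,210,170,110,100,7,'pics/a13.png')
crop('side',im,150,90,90,80,8,'pics/a14.png')
```

```text
t 10.15 p [ 0.4945 -0.1735  0.1555] q [ 0.063  0.745  0.311  1.973 -0.446  0.495 -0.613] F [0.33 0.16 0.38] open 0.548
[[0.261, -0.965, -0.006], [-0.965, -0.261, -0.001], [-0.001, 0.006, -1.0]]
row [-0.0028, -0.009, 0.1517] [0.0019, 0.0002, -0.0015] rows>= 0.7 0.0
```

View pics/a13.png

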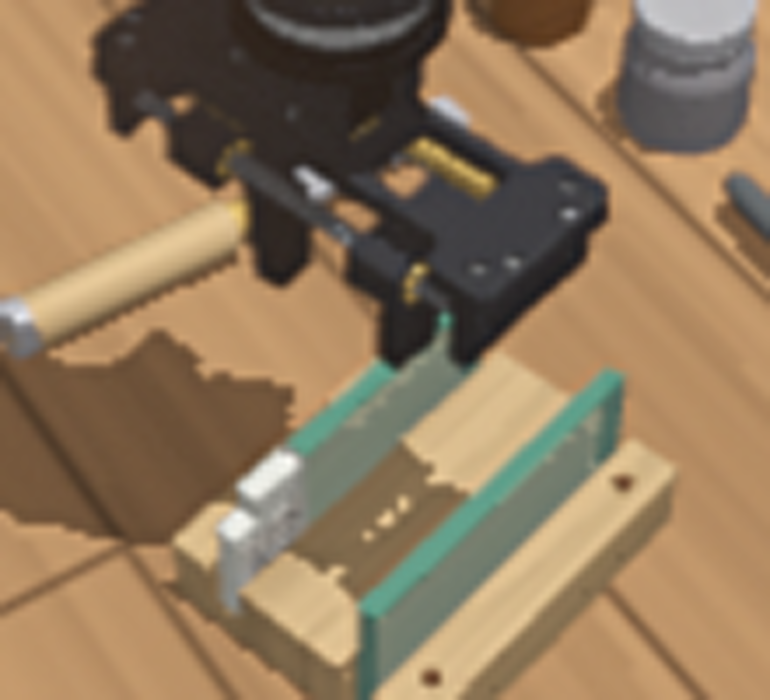

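View pics/a14.png

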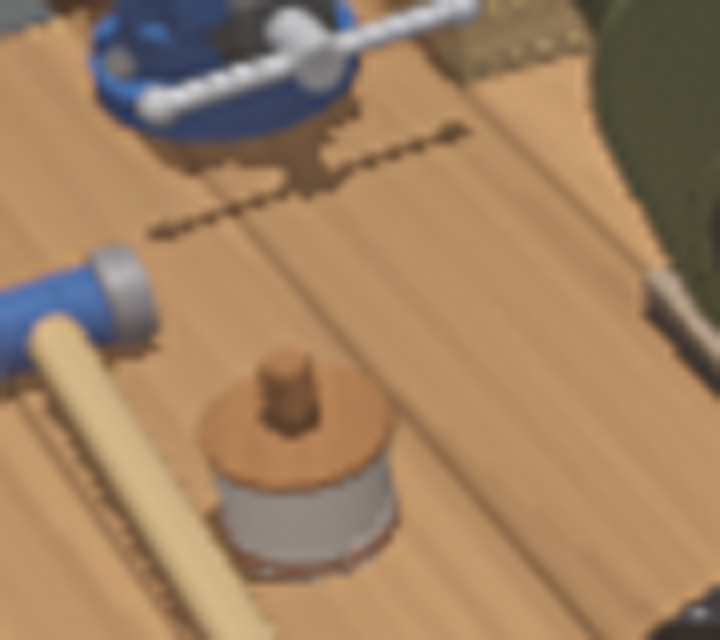

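>>> play_rows(deltas=[[[-0.1, -0.0028, -0.009, 0.08, 0.001, 0, -0.0015], [-0.1, -0.0028, -0.009, 0.16, 0.0019, 0, -0.0015], [-0.1, -0.0028, -0.009, 0.25, 0.0019, 0, -0.0015], [-0.1, -0.0028, -0.009, 0.318, 0.0019, 0, -0.0015], [-0.1, -0.0028, -0.009, 0.318, 0.0019, 0, -0.0015]]])

```text
clock: 10.82
tool_pos: [0.4963, -0.1706, 0.0598]
eef_rot: [0.796, -0.605, -0.001, -0.001]
contact_force: [-0.2, -0.0, -0.2]
opening: 0.552
```

Run:
```python
from mv import *
st(); row([.4966,-.172,.060],down(-74.6))
im=vision.snapshot('side')[:,:,::-1].copy(); cv2.imwrite('pics/side11.png',im)
crop('side',im,210,170,110,100,7,'pics/a15.png')
```

```text
t 10.82 p [ 0.4963 -0.1706  0.0598] q [ 0.144  0.904  0.169  2.006 -0.517  0.274 -0.549] F [-0.21 -0.05 -0.16] open 0.552
[[0.268, -0.963, -0.001], [-0.963, -0.268, 0.002], [-0.002, 0.0, -1.0]]
row [0.0046, 0.0003, -0.0008] [0.0001, 0.0007, 0.0007] rows>= 0.0 0.0
```

View pics/a15.png

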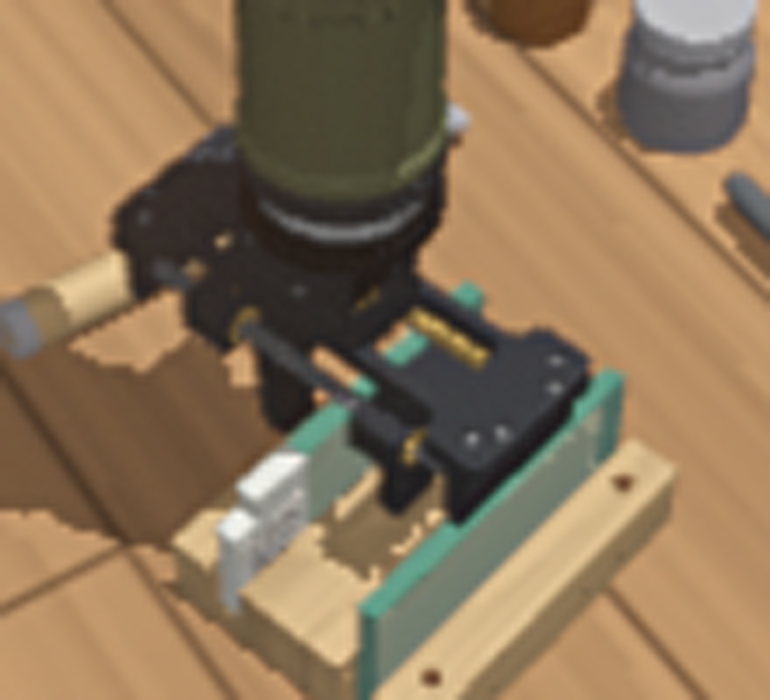

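>>> play_rows(deltas=[[[1, 0.002, 0, 0, 0, 0, 0.0007], [1, 0.002, 0, 0, 0, 0, 0.0007], [1, 0.002, 0, 0, 0, 0, 0.0007], [1, 0.002, 0, 0, 0, 0, 0.0007], [1, 0.002, 0, 0, 0, 0, 0.0007]]], force=10)

```text
clock: 11.5
tool_pos: [0.4972, -0.1719, 0.0608]
eef_rot: [0.795, -0.606, 0.0, -0.001]
contact_force: [-0.1, -0.7, 3.3]
opening: 0.109
```

Run:
```python
from mv import *
st()
```

```text
t 11.5 p [ 0.4972 -0.1719  0.0608] q [ 0.145  0.902  0.171  2.005 -0.518  0.276 -0.55 ] F [-0.13 -0.73  3.29] open 0.109
[[0.265, -0.964, 0.001], [-0.964, -0.265, 0.001], [-0.001, -0.001, -1.0]]
```

>>> play_rows(deltas=[[[1, 0, 0, 0, 0, 0, 0], [1, 0, 0, 0, 0, 0, 0], [1, 0, 0, -0.05, 0, 0, 0], [1, 0, 0, -0.12, 0, 0, 0], [1, 0, 0, -0.2, 0, 0, 0]]], force=40)

```text
clock: 12.12
tool_pos: [0.4965, -0.1715, 0.1218]
eef_rot: [0.795, -0.606, -0.001, -0.001]
contact_force: [0.2, 0.0, -1.9]
opening: 0.109
```

>>> play_rows(deltas=[[[1, 0, 0, -0.12, 0, 0, 0], [1, 0, 0, -0.24, 0, 0, 0], [1, 0, 0, -0.36, 0, 0, 0], [1, 0, 0, -0.45, 0, 0, 0], [1, 0, 0, -0.45, 0, 0, 0]]])

```text
clock: 12.75
tool_pos: [0.497, -0.1718, 0.2587]
eef_rot: [0.795, -0.606, 0.001, -0.002]
contact_force: [0.7, 0.3, -3.1]
opening: 0.105
```

Run:
```python
from mv import *
st()
im=vision.snapshot('side')[:,:,::-1].copy(); cv2.imwrite('pics/side12.png',im)
crop('side',im,190,110,140,150,5,'pics/a16.png')
```

```text
t 12.75 p [ 0.497  -0.1718  0.2587] q [-0.02   0.594  0.436  1.884 -0.362  0.739 -0.681] F [ 0.67  0.33 -3.14] open 0.105
[[0.265, -0.964, 0.003], [-0.964, -0.265, 0.001], [-0.0, -0.004, -1.0]]
```

View pics/a16.png

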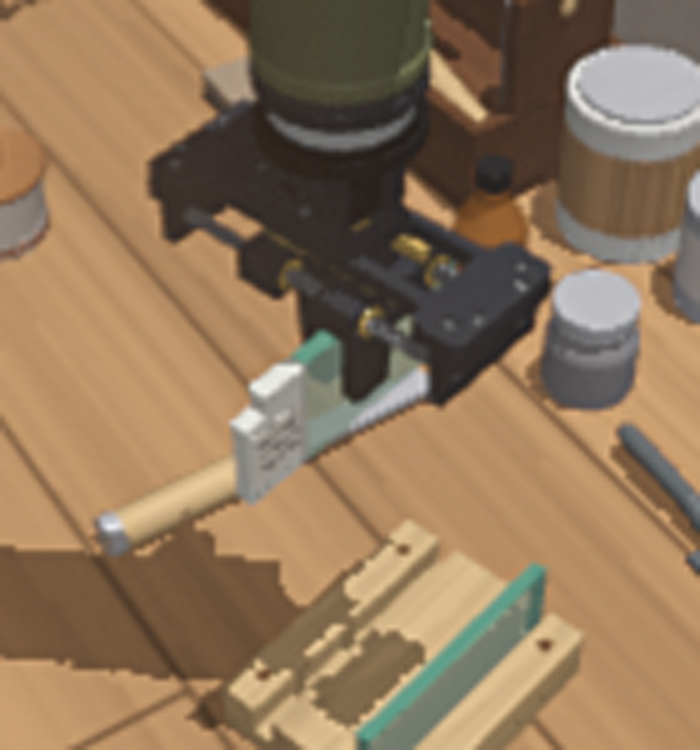

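```bash
cat > kin.py <<'E'
from mv import *
from scipy.optimize import least_squares
import itertools
L=[json.loads(l) for l in open('log.jsonl')]
Q=np.array([l['q'] for l in L]);P=np.array([l['tool_pos'] for l in L]);E=R.from_quat([l['eef_rot'] for l in L])
def fk(q,p,sg):
    q=np.atleast_2d(q); r_=R.from_euler('z',sg[0]*q[:,0]+p[0]); ez=lambda d:np.array([p[9],0,d])
    pos=np.tile([p[7],p[8],p[3]],(len(q),1))
    r_=r_*R.from_euler('y',q[:,1]+p[10]); r_=r_*R.from_euler('z',sg[1]*q[:,2]+p[11]); pos=pos+r_.apply([p[9],0,p[4]])
    r_=r_*R.from_euler('y',q[:,3]+p[12]); r_=r_*R.from_euler('z',sg[2]*q[:,4]+p[13]); pos=pos+r_.apply([p[2],0,p[5]])
    r_=r_*R.from_euler('y',q[:,5]+p[14]); r_=r_*R.from_euler('z',sg[3]*q[:,6]+p[1]); pos=pos+r_.apply([0,0,p[6]])
    return pos,r_
def fitk():
    best=None
    for sg in itertools.product([1,-1],repeat=4):
      for o1 in (0,np.pi/2,-np.pi/2,np.pi):
        def f(p):
            a,b=fk(Q,p,sg); return np.r_[(a-P).ravel()*10,(b.inv()*E).as_rotvec().ravel(),np.array(p[9:])*.02,p[2]*.02,p[7]*.02,p[8]*.02]
        p0=np.zeros(15);p0[0]=o1;p0[3:7]=[.34,.4,.4,.25]
        s=least_squares(f,p0,max_nfev=60)
        if best is None or s.cost<best[0]: best=(s.cost,s.x,sg)
    return best
if __name__=='__main__':
    c,p,sg=fitk(); print(c,p.round(3),sg); a,b=fk(Q,p,sg); print(abs(a-P).max(),np.abs((b.inv()*E).as_rotvec()).max())
    np.savez('kin.npz',p=p,sg=sg)
E
python3 kin.py
```

```text
0.014622299145704076 [-4.700e-02 -3.265e+00  2.000e-03  5.800e-02  5.700e-01  3.480e-01
  1.500e-02 -0.000e+00 -6.000e-03  7.000e-03 -5.000e-03 -4.800e-02
  2.100e-02  5.100e-02 -2.100e-02] (-1, -1, -1, -1)
0.0036835804431433194 0.03661620787942426
```

```bash
cat > ik.py <<'E'
from kin import *
sg=(-1,-1,-1,-1)
lo=np.array([-3.01,-.46,-1.47,.13,-1,.04,-2.66]);hi=np.array([3.01,2.08,1.51,2.56,4.14,2.09,2.66])
def fitd(d6):
    def f(x):
        p=np.zeros(15);p[1]=np.pi;p[3],p[4],p[5]=x;p[6]=d6;a,b=fk(Q,p,sg);return (a-P).ravel()
    s=least_squares(f,[.3,.4,.4]);p=np.zeros(15);p[1]=np.pi;p[3:6]=s.x;p[6]=d6;return p,np.abs(s.fun).max()
def tilt(yaw,th=45): return down(yaw)*R.from_euler('y',th,degrees=True)
if __name__=='__main__':
    s=get_state();q0=s['q']
    for d6 in (.15,.25,.32):
        p,e=fitd(d6);print('d6',d6,p[3:6].round(3),e)
        for yaw,pos in itertools.product((-105,-74.6,-45,-20,0),([.5,-.17,.259],[.6,-.17,.259],[.65,-.05,.259])):
            T=tilt(yaw)
            def f(q):
                a,b=fk(q,p,sg); return np.r_[(a[0]-pos)*10,(b[0].inv()*T).as_rotvec()*3,(q-q0)*.01]
            o=least_squares(f,np.clip(q0,lo+.01,hi-.01),bounds=(lo,hi)); a,b=fk(o.x,p,sg)
            print(yaw,pos,'err',np.linalg.norm(a[0]-pos).round(3),np.linalg.norm((b[0].inv()*T).as_rotvec()).round(3),'q',o.x.round(2),'marg',np.minimum(o.x-lo,hi-o.x).min().round(2))
E
python3 ik.py
```

```text
d6 0.15 [0.113 0.602 0.289] 0.06557257365377994
-105 [0.5, -0.17, 0.259] err 0.0 0.0 q [-0.39  0.91  1.26  1.86 -0.2   0.61 -1.12] marg 0.25
-105 [0.6, -0.17, 0.259] err 0.0 0.0 q [-0.33  0.97  1.16  1.53 -0.13  0.86 -1.27] marg 0.35
-105 [0.65, -0.05, 0.259] err 0.0 0.0 q [-0.46  1.01  1.12  1.34 -0.09  1.12 -1.46] marg 0.39
-74.6 [0.5, -0.17, 0.259] err 0.0 0.0 q [-0.35  0.76  1.04  2.03 -0.27  0.12 -0.68] marg 0.08
-74.6 [0.6, -0.17, 0.259] err 0.0 0.0 q [-0.32  0.86  1.03  1.72 -0.21  0.37 -0.82] marg 0.33
-74.6 [0.65, -0.05, 0.259] err 0.0 0.0 q [-0.5   0.93  1.07  1.55 -0.15  0.61 -1.04] marg 0.44
-45 [0.5, -0.17, 0.259] err 0.025 0.111 q [-0.16  0.59  0.7   2.02 -1.    0.04  0.51] marg 0.0
-45 [0.6, -0.17, 0.259] err 0.004 0.019 q [-0.15  0.71  0.66  1.83 -1.    0.04  0.44] marg 0.0
-45 [0.65, -0.05, 0.259] err 0.0 0.0 q [-0.41  0.79  0.79  1.72 -0.17  0.17 -0.59] marg 0.13
-20 [0.5, -0.17, 0.259] err 0.037 0.162 q [ 0.27  0.49  0.1   2.01 -1.    0.04  0.97] marg 0.0
-20 [0.6, -0.17, 0.259] err 0.018 0.084 q [ 0.18  0.62  0.16  1.81 -1.    0.04  0.91] marg 0.0
-20 [0.65, -0.05
[... 2543 characters left out ...]
-0.39  0.72  0.8   2.03 -1.    0.04  0.31] marg 0.0
-45 [0.65, -0.05, 0.259] err 0.0 0.0 q [-0.22  0.69 -0.    2.03  1.66  0.64 -2.52] marg 0.14
-20 [0.5, -0.17, 0.259] err 0.05 0.274 q [ 0.24  0.42  0.12  2.19 -1.    0.04  0.97] marg 0.0
-20 [0.6, -0.17, 0.259] err 0.035 0.215 q [ 0.12  0.55  0.2   2.01 -1.    0.04  0.89] marg 0.0
-20 [0.65, -0.05, 0.259] err 0.0 0.0 q [ 0.34  0.76 -0.84  2.23  2.05  1.   -2.37] marg 0.29
0 [0.5, -0.17, 0.259] err 0.006 0.023 q [ 1.05  0.9  -1.47  2.56  2.15  1.02 -1.89] marg 0.0
0 [0.6, -0.17, 0.259] err 0.0 0.0 q [ 0.96  0.96 -1.4   2.32  2.12  0.96 -1.73] marg 0.07
0 [0.65, -0.05, 0.259] err 0.0 0.0 q [ 0.63  0.89 -1.22  2.27  2.14  1.   -1.96] marg 0.25
```

Run:
```python
from ik import *
row([.55,-.15,.262],tilt(-100,0)); row([.55,-.15,.262],tilt(-100))
```

```text
row [-0.021, -0.1914, -0.0156] [-0.0002, 0.0007, 0.141] rows>= 0.9 2.4
row [-0.021, -0.1914, -0.0156] [-0.0556, 0.2466, 0.1336] rows>= 0.9 4.8
```

>>> play_rows(deltas=[[[1, -0.003, -0.032, -0.02, -0.009, 0.041, 0.022], [1, -0.007, -0.064, -0.02, -0.018, 0.082, 0.044], [1, -0.01, -0.095, -0.02, -0.027, 0.123, 0.066], [1, -0.014, -0.127, -0.02, -0.037, 0.164, 0.089], [1, -0.017, -0.16, -0.02, -0.046, 0.205, 0.111]]])

```text
clock: 13.42
tool_pos: [0.5406, -0.1523, 0.2618]
eef_rot: [-0.637, 0.7, -0.207, -0.248]
contact_force: [-0.5, 0.4, -2.7]
opening: 0.108
```

Run:
```python
from ik import *
st(); row([.55,-.15,.259],tilt(-100))
```

```text
t 13.43 p [ 0.5406 -0.1523  0.2618] q [-0.653  0.94   1.024  1.837 -0.161  0.705 -1.42 ] F [-0.47  0.44 -2.71] open 0.108
[[-0.066, -0.994, -0.083], [-0.789, 0.103, -0.605], [0.611, 0.026, -0.792]]
row [-0.0139, -0.0306, 0.0001] [-0.0089, 0.0406, 0.0224] rows>= 0.2 0.8
```

>>> play_rows(deltas=[[[1, -0.0139, -0.0306, 0, -0.0045, 0.02, 0.011], [1, -0.0139, -0.0306, 0, -0.0089, 0.0406, 0.0224], [1, -0.0139, -0.0306, 0, -0.0089, 0.0406, 0.0224], [1, -0.0139, -0.0306, 0, -0.0089, 0.0406, 0.0224], [1, -0.0139, -0.0306, 0, -0.0089, 0.0406, 0.0224]]])

```text
clock: 14.05
tool_pos: [0.5494, -0.1507, 0.2594]
eef_rot: [-0.593, 0.708, -0.245, -0.293]
contact_force: [-0.2, 0.6, -1.7]
opening: 0.108
```

Run:
```python
from ik import *
st(); row([.55,-.15,.259],tilt(-100))
for n in('side','top'):
    im=vision.snapshot(n)[:,:,::-1].copy(); cv2.imwrite(f'pics/{n}13.png',im)
crop('side',cv2.imread('pics/side13.png'),150,80,160,150,5,'pics/a17.png')
crop('top',cv2.imread('pics/top13.png'),130,150,220,130,3.6,'pics/a18.png')
```

```text
t 14.05 p [ 0.5494 -0.1507  0.2594] q [-0.702  1.056  1.102  1.787 -0.156  0.763 -1.526] F [-0.18  0.58 -1.73] open 0.108
[[-0.124, -0.985, -0.124], [-0.697, 0.175, -0.695], [0.706, -0.0, -0.708]]
row [-0.0027, -0.0016, -0.0011] [0.0003, 0.0004, -0.0004] rows>= 0.0 0.0
```

View pics/a17.png

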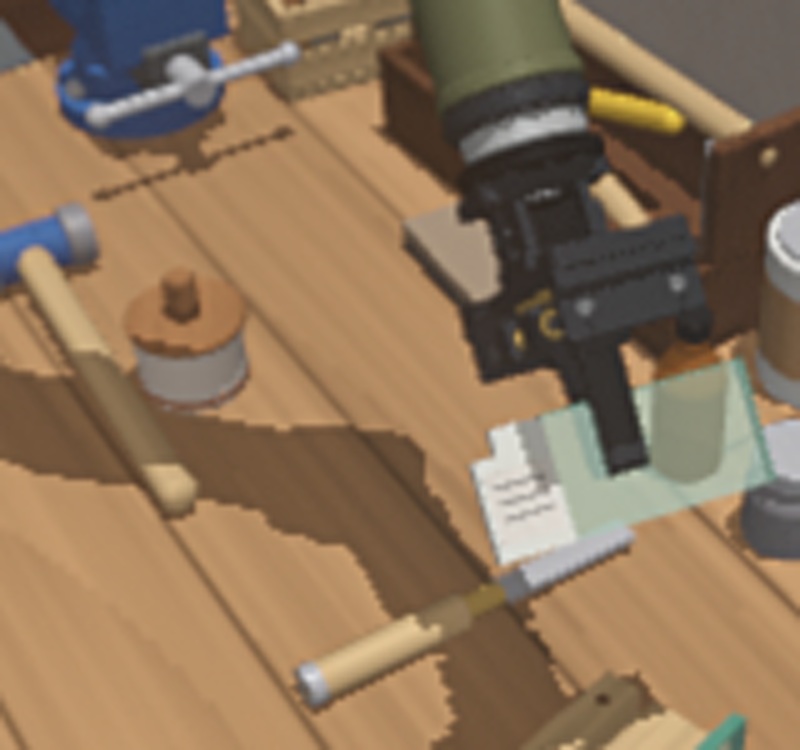

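View pics/a18.png

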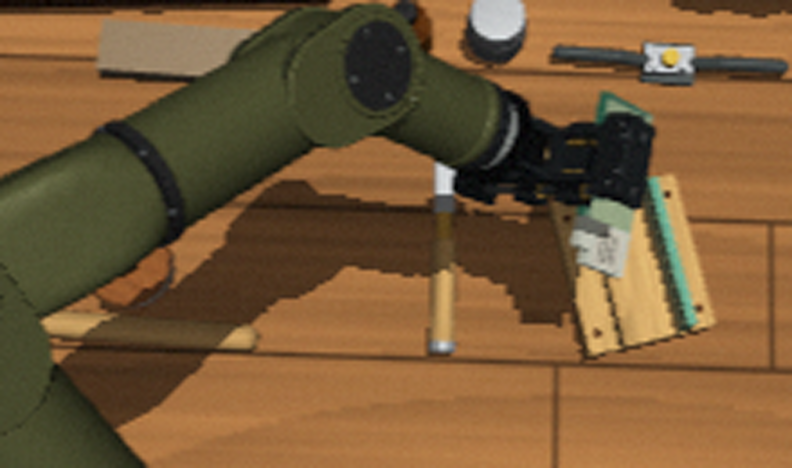

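>>> play_rows(deltas=[[[1, 0, 0, 0, 0, 0, 0], [1, 0, 0, 0, 0, 0, 0], [1, 0, 0, 0, 0, 0, 0], [1, 0, 0, 0, 0, 0, 0]]])

```text
clock: 14.65
tool_pos: [0.5497, -0.1505, 0.2594]
eef_rot: [-0.594, 0.708, -0.246, -0.293]
contact_force: [-0.3, 0.2, -1.9]
opening: 0.11
```

Run:
```python
from mv import *
st(); s=get_state(); M=R.from_quat(s['eef_rot']).as_matrix(); print('mid',s['tool_pos']+M[:,2]*.0128,'tilt',np.degrees(np.arcsin(M[2,0])),abs(s['qd']).max())
im=vision.snapshot('side')[:,:,::-1].copy(); cv2.imwrite('pics/side14.png',im)
print(abs(im.astype(int)-cv2.imread('pics/side13.png')).max())
if abs(s['qd']).max()<.02: print(r.finish_job())
```

```text
t 14.65 p [ 0.5497 -0.1505  0.2594] q [-0.703  1.056  1.102  1.787 -0.156  0.763 -1.525] F [-0.27  0.19 -1.87] open 0.11
[[-0.124, -0.985, -0.123], [-0.697, 0.175, -0.695], [0.706, -0.0, -0.708]]
mid [ 0.5480837  -0.15936349  0.25034023] tilt 44.92407703522408 0.002294057644794587
61
the job is handed in; nothing more can be done
None
```

The lid is on the grit pot, and the notched plate is being held up as asked. I handed the job in at about 14.7 s.

- **Lid:** I set it on the pot and let go of it before touching the glass. It needed one small sideways correction as it went in, after a 5 N side push. It then rested on the rim with about 6 N straight down. Side-camera pictures taken afterwards show it flush and level.
- **Plate:** I gripped it with 40 N near its middle, on the clear glass, and lifted it straight up out of its slot. The unnotched plate is still in its slot.
- **Presentation:** The middle of the plate works out at 0.250 m above the bench, leaning 44.9°. Joint speeds were about 0.002 rad/s. Both cameras show the label with its pencil lines facing up and the fingers clear of the frosted end.

**Checks that disagreed:**
- The two cameras differed by up to about 5 mm in y. The lid's final position on the pot therefore came from the gripper contact and the measured forces.
- The last two side pictures differ by up to 61 grey levels in places. I didn't look into why, but the arm position changed by less than 0.5 mm between them.

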